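Rack the tins and find the one with the burr set

ROBOT

A 6-joint arm with a two-finger parallel gripper is mounted at the origin on a cart in front of the work surface, level with it; the furniture and walls round the work are solid. World frame = base frame: x ahead of the robot, y to its left, z up, the work surface at z = 0. Lengths are in m, angles in rad, forces in N, time in s.
With the tool pointing down it reaches from about 0.35 to 0.975 m from the base axis. Payload 4.9 kg.
Tool frame: the origin (TCP) lies at the very end of the fingers, on their centre line; the grasp point (between the pads) lies 19 mm behind it (ctrl.grasp_offset is the distance from the TCP to the grasp point, in m); z points along the fingers, y is the line along which they close (so a half turn about z gives the same grasp; the last joint's range is limited). The gripper opens to 85 mm and grips with 20 to 120 N. Pads are 22 mm wide; open, the fingers measure 114 mm over their backs; the gripper's body (76 mm by 85 mm) begins 54 mm behind the grasp point. The pads swing forward as they close: fully open they stand 13 mm farther back than shut.
Start: joints at [1.032, 0.053, 1.613, -0, 1.476, -0.119], TCP at [0.255, 0.571, 0.231] pointing down, gripper open.
Joint ranges: [-3.01, 3.01], [-1.01, 2.22], [0.06, 2.58], [-1.02, 4.17], [0.09, 2.62], [-3.14, 3.14]. Speed limits (rad/s): [2.57, 2.57, 3.14, 3.14, 3.14, 3.14].

INTERFACE

Orientations are given as a rotation vector (axis times angle).
In Python, from station import ctrl, optics gives the robot as it stands.
- The arm moves only by the shell command python3 -m handwheel 'ROWS' [OPENING] [FORCE]. ROWS is JSON, a list of rows, each an object of numbers: "tx", "ty", "tz": the shift along the tool's x, y, z in mm; "roll": the turn about the tool's z in rad. A call has 1 to 12 rows; each row shifts and turns the commanded pose from where the row before left it, along the tool's axes as they then stand; what a row does not reach is not made up. A row lasts 1/12 s, in which the tool goes at most 41.7 mm and 7.16 degrees, less where a joint would pass 70% of its speed; a pose out of reach is approached as far as the arm can. A call with a gripper value outside its range is refused whole. OPENING is the finger opening in mm, from 0 to 85.4, set as the call begins (- or left out, the last holds). The fingers move at their own pace and stop on an object; FORCE is the grip in N (left out, the last holds). Time passes only in rows, so rows that do not move let the fingers close. It gives the time, the measured TCP pose, the force, the opening and the grip force at its end, in the units of the state.
- ctrl.get_obs(): the state, without advancing time (a new reading comes with each control period).
- optics.get_image(name): name is "scene" or "top"; returns (picture, depth): 420x560x3 uint8, red, green, blue; 420x560 float32, m along the optical axis (not along the pixel's ray), 0 where there is no reading.
- optics.camera_params(name): a dict with "mtx" (3x3 intrinsics, pixels), "extrinsics" (4x4, takes a point from camera to world coordinates). Camera axes: x right, y down, z forward; pixel columns grow to the right and rows downward; lengths in m; the calibration is good to about 2 mm. A picture is of the moment at which its call begins. camera_params takes no time and is no camera call.
- ctrl.finish_job(): hands the job in; it is judged then, once.
The state is a dict: "t": time; "q": joint angles; "dq": joint speeds; "effort": joint torques, N m; "tool_pos": TCP position; "tool_rot": TCP orientation; "contact_force": force on the tool from outside, world axes, zero at the start; "wrist_torque": the same for the moment, N m; "opening": finger opening in m; "grip_force": force on a finger pad.
Only numpy, scipy, OpenCV 4.12 (cv2) and the standard library are available. Lean on these libraries where they do the work, as an engineer would, in place of code of your own. Each camera call takes 0.05 s, during which the arm holds its last target. There are 200 camera calls.

TASK

Three identical closed tins stand about on the counter: one has the heavy steel spare grinder burrs inside, the other two only a light plastic insert. Stand all three upright in the rack side by side, one in each round seat, and let go of them; then, judging by how heavy they felt, take the heaviest tin out again and finish holding it up, upright and still, with its underside about 20 cm above the counter, and leave the other two in their seats. Do not put it down or let go at the end, do not tip a tin over, and leave the cup, bell and tamper alone.

Things in the scene. Friction and masses are not known exactly. Their poses are not given: they have to be found in the camera images.
- tin_a: closed steel tin, green band, black lid that does not come off; 56 mm in diameter, 100 mm tall, origin at the centre of its underside, z up. The three look the same; with the plastic insert one weighs about 0.2 kg, with the steel burrs about 0.5 kg; which it is differs every time. The insert has 2.5 mm of play. Grasp across the diameter from above, 75 to 85 mm over the underside, with 40 to 60 N
- tin_b: closed steel tin, green band, black lid that does not come off; 56 mm in diameter, 100 mm tall, origin at the centre of its underside, z up. The three look the same; with the plastic insert one weighs about 0.2 kg, with the steel burrs about 0.5 kg; which it is differs every time. The insert has 2.5 mm of play. Grasp across the diameter from above, 75 to 85 mm over the underside, with 40 to 60 N
- tin_c: closed steel tin, green band, black lid that does not come off; 56 mm in diameter, 100 mm tall, origin at the centre of its underside, z up. The three look the same; with the plastic insert one weighs about 0.2 kg, with the steel burrs about 0.5 kg; which it is differs every time. The insert has 2.5 mm of play. Grasp across the diameter from above, 75 to 85 mm over the underside, with 40 to 60 N
- rack: fixed wooden rack on the counter: a board 90 x 310 x 18 mm (x, y, z of its own frame), origin at the centre of its underside, with three round seats 64 mm wide and 10 mm deep in a row along its y axis, 100 mm apart
- seat0 (a point): centre of the floor of the rack's seat at the -y end, 8 mm over the counter; a seated tin's origin lies here (4 mm of play all round)
- seat1 (a point): centre of the floor of the rack's middle seat, 8 mm over the counter; a seated tin's origin lies here (4 mm of play all round)
- seat2 (a point): centre of the floor of the rack's seat at the +y end, 8 mm over the counter; a seated tin's origin lies here (4 mm of play all round)
- cup: bystander: small stoneware cup with a handle, 86 x 102 x 56 mm, loose; origin at the centre of its underside
- bell: bystander: round counter bell with a chrome dome, 86 mm wide, 66 mm tall, loose; origin at the centre of its underside
- tamper: bystander: coffee tamper with a wooden grip, 58 mm wide, 90 mm tall, loose; origin at the centre of its underside
Things that resemble listed ones, but are neither listed nor needed, are in the scene too. Leave any blue or turquoise look-alike of the tin_b alone.

How it is judged:
On the way:
1. all three tins stand upright in the rack, one in each seat, and are let go ((horizontal distance between tin_a and seat0 below 0.008 m or horizontal distance between tin_a and seat1 below 0.008 m or horizontal distance between tin_a and seat2 below 0.008 m) and z of tin_a in the frame of rack between 0.004 and 0.011 m and angle between each of tin_a, tin_b, tin_c's own z axis and vertical below 0.05 rad and contact force between each of tin_a, tin_b, tin_c and the fingers below 0.1 N and linear speed of each of tin_a, tin_b, tin_c below 0.02 m/s and (horizontal distance between tin_b and seat0 below 0.008 m or horizontal distance between tin_b and seat1 below 0.008 m or horizontal distance between tin_b and seat2 below 0.008 m) and z of tin_b in the frame of rack between 0.004 and 0.011 m and (horizontal distance between tin_c and seat0 below 0.008 m or horizontal distance between tin_c and seat1 below 0.008 m or horizontal distance between tin_c and seat2 below 0.008 m) and z of tin_c in the frame of rack between 0.004 and 0.011 m), for 0.15 s.
At the end, for the whole second after the job is handed in: The heaviest tin is gripped, upright within 0.25 rad, still, its underside over 150 mm above the counter, clear of rack and other tins; the other two stand untouched in seats (8 mm of centre, on the floor, upright), each weighing under 3.4 N on the rack, so neither is the heavy one (((height (world z) of tin_a above 0.15 m and angle between tin_a's own z axis and vertical below 0.25 rad and contact force between tin_a and the fingers above 2 N and linear speed of tin_a below 0.03 m/s and contact force between tin_a and tin_b below 0.05 N and contact force between tin_a and tin_c below 0.05 N and contact force between tin_a and rack below 0.05 N and ((horizontal distance between tin_b and seat0 below 0.008 m or horizontal distance between tin_b and seat1 below 0.008 m or horizontal distance between tin_b and seat2 below 0.008 m) and z of tin_b in the frame of rack between 0.004 and 0.011 m and angle between tin_b's own z axis and vertical below 0.05 rad and contact force between tin_b and the fingers below 0.1 N and linear speed of tin_b below 0.02 m/s) and contact force between tin_b and rack between 0.8 and 3.4 N and ((horizontal distance between tin_c and seat0 below 0.008 m or horizontal distance between tin_c and seat1 below 0.008 m or horizontal distance between tin_c and seat2 below 0.008 m) and z of tin_c in the frame of rack between 0.004 and 0.011 m and angle between tin_c's own z axis and vertical below 0.05 rad and contact force between tin_c and the fingers below 0.1 N and linear speed of tin_c below 0.02 m/s) and contact force between tin_c and rack between 0.8 and 3.4 N) or (height (world z) of tin_b above 0.15 m and angle between tin_b's own z axis and vertical below 0.25 rad and contact force between tin_b and the fingers above 2 N and linear speed of tin_b below 0.03 m/s and contact force between tin_b and tin_a below 0.05 N and contact force between tin_b and tin_c below 0.05 N and contact force between tin_b and rack below 0.05 N and ((horizontal distance between tin_a and seat0 below 0.008 m or horizontal distance between tin_a and seat1 below 0.008 m or horizontal distance between tin_a and seat2 below 0.008 m) and z of tin_a in the frame of rack between 0.004 and 0.011 m and angle between tin_a's own z axis and vertical below 0.05 rad and contact force between tin_a and the fingers below 0.1 N and linear speed of tin_a below 0.02 m/s) and contact force between tin_a and rack between 0.8 and 3.4 N and ((horizontal distance between tin_c and seat0 below 0.008 m or horizontal distance between tin_c and seat1 below 0.008 m or horizontal distance between tin_c and seat2 below 0.008 m) and z of tin_c in the frame of rack between 0.004 and 0.011 m and angle between tin_c's own z axis and vertical below 0.05 rad and contact force between tin_c and the fingers below 0.1 N and linear speed of tin_c below 0.02 m/s) and contact force between tin_c and rack between 0.8 and 3.4 N) or (height (world z) of tin_c above 0.15 m and angle between tin_c's own z axis and vertical below 0.25 rad and contact force between tin_c and the fingers above 2 N and linear speed of tin_c below 0.03 m/s and contact force between tin_c and tin_a below 0.05 N and contact force between tin_c and tin_b below 0.05 N and contact force between tin_c and rack below 0.05 N and ((horizontal distance between tin_a and seat0 below 0.008 m or horizontal distance between tin_a and seat1 below 0.008 m or horizontal distance between tin_a and seat2 below 0.008 m) and z of tin_a in the frame of rack between 0.004 and 0.011 m and angle between tin_a's own z axis and vertical below 0.05 rad and contact force between tin_a and the fingers below 0.1 N and linear speed of tin_a below 0.02 m/s) and contact force between tin_a and rack between 0.8 and 3.4 N and ((horizontal distance between tin_b and seat0 below 0.008 m or horizontal distance between tin_b and seat1 below 0.008 m or horizontal distance between tin_b and seat2 below 0.008 m) and z of tin_b in the frame of rack between 0.004 and 0.011 m and angle between tin_b's own z axis and vertical below 0.05 rad and contact force between tin_b and the fingers below 0.1 N and linear speed of tin_b below 0.02 m/s) and contact force between tin_b and rack between 0.8 and 3.4 N))); the arm keeps its last pose, push and grip.
It fails at once if a tin is tipped over (angle between any of tin_a, tin_b, tin_c's own z axis and vertical above 0.7 rad).
It fails at once if the cup, bell or tamper is shoved away (distance of any of cup, bell, tamper from where it was at the start of the episode above 0.03 m).
It also fails if it takes over 58 s, if anything falls off the work surface, if the arm or the gripper's body presses on something with over 40 N, if the wrist force passes 120 N, or if a joint passes its speed limit or range.

## Working session

There is one attempt and no reset: what is moved stays moved. The work goes in short steps, Python scripts to look and compute and a shell command to move; the robot and the scene stay as the last step left them, time stands still between calls to the robot, and variables do not carry over. Pictures are saved under pics/ and viewed, at most 10 in all, crops included, and the job is handed in when it is done.

```bash
ls; mkdir -p pics
python3 - <<'E'
from station import ctrl, optics
import cv2, numpy as np
for n in ("scene","top"):
    im,d=optics.get_image(n); np.savez(f"{n}0.npz",im=im,d=d)
    cv2.imwrite(f"pics/{n}0.png",im[:,:,::-1]); p=optics.camera_params(n); print(n,np.round(p["mtx"],1).tolist(),np.round(p["extrinsics"],3).tolist())
o=ctrl.get_obs(); print({k:np.round(v,3) for k,v in o.items()}, ctrl.grasp_offset)
E
```

```text
pics
scene [[453.6, 0.0, 283.0], [0.0, 453.6, 218.5], [0.0, 0.0, 1.0]] [[0.67, -0.552, 0.497, -0.299], [-0.743, -0.51, 0.435, -0.668], [0.014, -0.66, -0.751, 1.247], [0.0, 0.0, 0.0, 1.0]]
top [[522.1, 0.0, 274.4], [0.0, 522.1, 210.7], [0.0, 0.0, 1.0]] [[0.025, -0.987, 0.159, 0.229], [-1.0, -0.026, -0.01, 0.046], [0.014, -0.158, -0.987, 1.647], [0.0, 0.0, 0.0, 1.0]]
{'t': np.float64(0.1), 'q': array([ 1.032,  0.053,  1.614, -0.   ,  1.476, -0.119]), 'dq': array([-0.   , -0.001, -0.003, -0.001, -0.001,  0.   ]), 'effort': array([-0.0000e+00, -3.9491e+01, -3.7136e+01, -0.0000e+00,  4.0000e-03,
        0.0000e+00]), 'tool_pos': array([0.254, 0.57 , 0.23 ]), 'tool_rot': array([-6.540e-01, -3.072e+00,  3.000e-03]), 'contact_force': array([ 0.249,  0.616, -0.204]), 'wrist_torque': array([ 0.005, -0.003,  0.028]), 'grip_force': np.float64(0.0), 'opening': np.float64(0.085)} 0.0187
```

View pics/scene0.png

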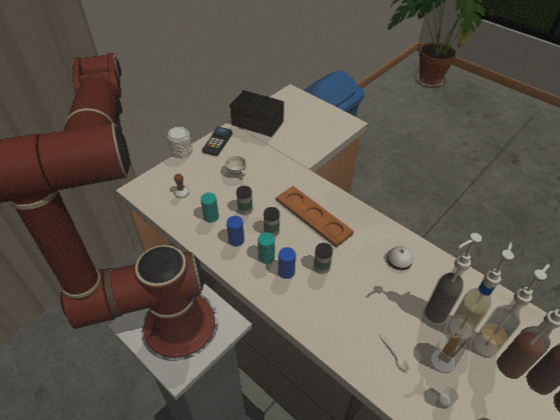

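View pics/top0.png

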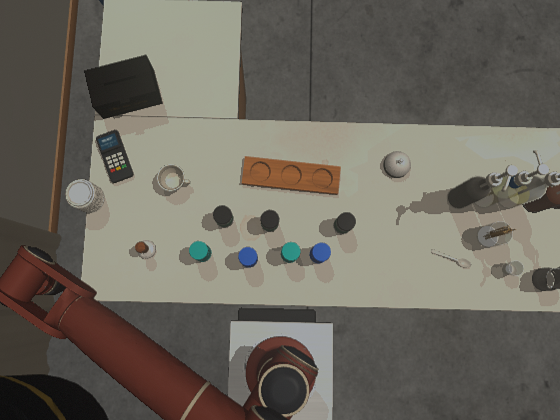

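Top view: the candidates are black lids at (223,216), (270,221) and (345,223), teal lids at (200,251) and (290,252), and blue lids at (248,257) and (321,252). The rack is at (291,175), the cup at (170,180), the bell at (397,164) and the tamper at (145,248). I choose the three black lids. Next I check them in one close crop and measure.

```bash
cat > h.py <<'E'
import numpy as np, cv2
from station import ctrl, optics
def ray(n,u,v,z):
    p=optics.camera_params(n);K=np.array(p["mtx"]);T=np.array(p["extrinsics"])
    d=T[:3,:3]@np.linalg.solve(K,[u,v,1.]);c=T[:3,3]
    return c+d*(z-c[2])/d[2]
def cloud(n,d):
    p=optics.camera_params(n);K=np.array(p["mtx"]);T=np.array(p["extrinsics"])
    v,u=np.indices(d.shape);P=np.stack([(u-K[0,2])/K[0,0]*d,(v-K[1,2])/K[1,1]*d,d],-1)
    return P@T[:3,:3].T+T[:3,3]
def blobs(mask,lo,hi):
    n,l,s,c=cv2.connectedComponentsWithStats(mask.astype(np.uint8))
    return [(c[i],s[i,4],l==i) for i in range(1,n) if lo<s[i,4]<hi]
E
python3 - <<'E'
from h import *
for n in("scene","top"):
    f=np.load(n+"0.npz");im,d=f["im"],f["d"];W=cloud(n,d);hsv=cv2.cvtColor(im,cv2.COLOR_RGB2HSV)
    print(n)
    inb=(d>0)&(W[...,0]>.2)&(W[...,0]<.9)&(abs(W[...,1])<.6)
    m=inb&(W[...,2]>.088)&(W[...,2]<.115)
    for c,a,k in blobs(m,60,900):
        (x,y),r=cv2.minEnclosingCircle(np.argwhere(k)[:,::-1].astype(np.float32))
        print("tall",c.round(1),a,"enc",round(x,1),round(y,1),round(r,1),"z",np.median(W[k][:,2]).round(3),"xy",ray(n,*c,.1)[:2].round(4),"hsv",np.median(hsv[k],0))
    m=inb&(hsv[...,0]<15)&(hsv[...,1]>130)&(hsv[...,2]>60)&(W[...,2]<.035)
    m=cv2.morphologyEx(m.astype(np.uint8),cv2.MORPH_CLOSE,np.ones((7,7)))
    for c,a,k in blobs(m,1500,9000):
        u=np.argwhere(k)[:,::-1].astype(np.float32)
        R=np.array([ray(n,*q,.018)[:2] for q in u],np.float32)
        print("rack",c,a,np.median(W[k][:,2]),cv2.minAreaRect(R),R.mean(0))
        if n=="top":
            s=(k&(W[...,2]<.0125)).astype(np.uint8)
            for c2,a2,k2 in blobs(s,60,900): print("seat",c2,a2,ray(n,*c2,.008)[:2])
    if n=="scene": cv2.imwrite("pics/c1.png",cv2.resize(im[150:300,170:370],None,fx=4,fy=4)[:,:,::-1])
f=np.load("top0.npz");im,d=f["im"],f["d"];W=cloud("top",d)
for nm,(u,v) in dict(cup=(170,180),bell=(397,164),tamper=(145,248)).items(): print(nm,ray("top",u,v,.04)[:2].round(3))
E
```

```text
scene
tall [254.4 107. ] 662 enc 253.5 109.0 24.0 z 0.106 xy [0.8503 0.513 ] hsv [23. 37. 39.]
tall [182.4 136.6] 78 enc 182.0 136.0 8.1 z 0.095 xy [0.511  0.5818] hsv [ 27.   19.  150.5]
tall [244.  191.8] 167 enc 244.2 192.0 7.8 z 0.098 xy [0.4601 0.1822] hsv [20. 28. 49.]
tall [208.5 198.9] 175 enc 208.5 199.0 8.1 z 0.098 xy [0.3517 0.2482] hsv [ 86. 164. 126.]
tall [271.6 213.6] 187 enc 271.5 213.9 8.1 z 0.098 xy [0.4505 0.0396] hsv [20. 31. 49.]
tall [234.8 222.5] 194 enc 234.8 223.0 8.3 z 0.099 xy [0.338  0.1025] hsv [111. 164. 138.]
tall [266.3 239.7] 211 enc 266.3 239.7 8.5 z 0.099 xy [ 0.356 -0.025] hsv [ 86. 169. 128.]
tall [324.  250.2] 219 enc 324.0 250.0 8.6 z 0.099 xy [ 0.4494 -0.1891] hsv [17. 31. 50.]
tall [287.1 254.6] 226 enc 287.2 254.7 8.6 z 0.099 xy [ 0.3568 -0.1147] hsv [111. 163. 141.]
tall [440.8 304.2] 144 enc 443.0 300.0 13.0 z 0.102 xy [ 0.5252 -0.562 ] hsv [21. 36. 51.]
rack [315.03806452 215.25935484] 1550 0.014953542016894472 ((0.6050576567649841, -0.02211730182170868), (0.30981162190437317, 0.09288099408149719), 85.37501525878906) [ 0.6058143  -0.028971
[... 362 characters left out ...]
 53.]
tall [346.  220.7] 281 enc 346.0 221.0 9.5 z 0.098 xy [ 0.4528 -0.1845] hsv [20. 22. 58.]
tall [198.2 249.8] 282 enc 198.3 249.8 9.6 z 0.098 xy [0.3544 0.2534] hsv [ 86. 175. 137.]
tall [290.7 250.8] 279 enc 290.8 250.9 9.4 z 0.099 xy [ 0.3584 -0.0205] hsv [ 87. 173. 142.]
tall [321.  251.4] 281 enc 320.9 251.5 9.6 z 0.098 xy [ 0.3588 -0.1103] hsv [110. 160. 156.]
tall [247.5 255.8] 278 enc 247.5 255.8 9.5 z 0.099 xy [0.3404 0.1072] hsv [110. 164. 151.]Traceback (most recent call last):
  File "<stdin>", line 14, in <module>
  File "h.py", line 4, in ray
    p=optics.camera_params(n);K=np.array(p["mtx"]);T=np.array(p["extrinsics"])
ValueError: time passes only in moves, steps and waits
```

View pics/c1.png

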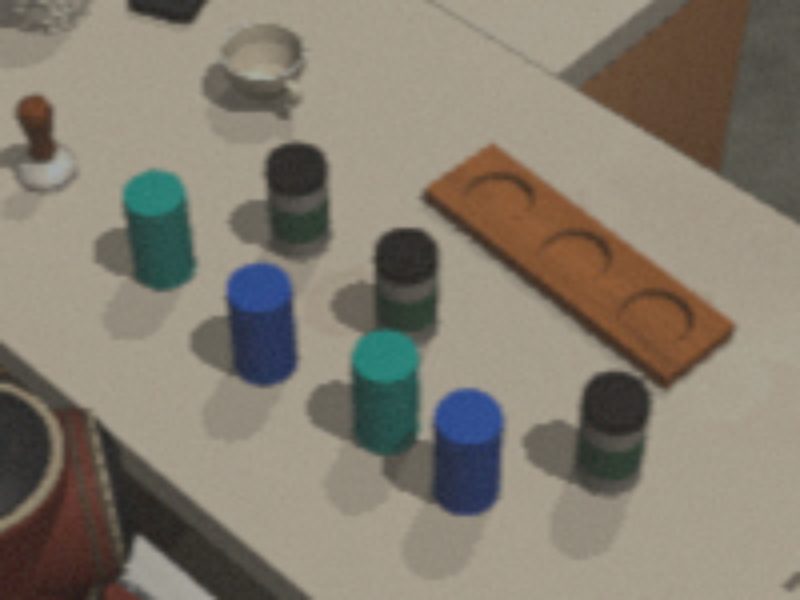

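The crop shows three dark-green-banded tins with black lids, at crop (297,200), (407,285) and (613,430). The look-alikes are plain teal and blue cylinders, so the choice stands. Next is the rack pose in the top view, with calibration cached.

```bash
sed -i 's/^def ray/import functools\n@functools.lru_cache(None)\ndef cp(n): return optics.camera_params(n)\ndef ray/; s/p=optics.camera_params(n)/p=cp(n)/' h.py
python3 - <<'E'
from h import *
n="top";f=np.load(n+"0.npz");im,d=f["im"],f["d"];W=cloud(n,d);hsv=cv2.cvtColor(im,cv2.COLOR_RGB2HSV)
m=(hsv[...,0]<15)&(hsv[...,1]>120)&(hsv[...,2]>50)&(W[...,2]<.035)&(abs(W[...,1])<.4)&(W[...,0]>.4)
m=cv2.morphologyEx(m.astype(np.uint8),cv2.MORPH_CLOSE,np.ones((9,9)))
for c,a,k in blobs(m,1500,9000):
    R=np.array([ray(n,u,v,.018)[:2] for v,u in np.argwhere(k)],np.float32)
    (cx,cy),s,an=cv2.minAreaRect(R); print("rack",c,a,np.median(W[k][:,2]),(cx,cy),s,an,R.mean(0))
    C=np.cov(R.T);w,V=np.linalg.eigh(C);ax=V[:,1]*np.sign(V[1,1]);print("axis",ax,"sizes",np.sqrt(w*12))
    for j in(-1,0,1):print("seat",j+1,R.mean(0)+ax*.1*j)
    s=k&(W[...,2]<.0125)
    for c2,a2,k2 in blobs(s,60,900): print("low",c2,a2,ray(n,*c2,.008)[:2])
E
python3 - <<'E'
from h import *
from scipy.spatial.transform import Rotation as R
o=ctrl.get_obs();print(R.from_rotvec(o["tool_rot"]).as_matrix().round(3).tolist())
E
```

```text
rack [290.74097744 174.93721805] 2660 0.013649591502805869 (0.6081190705299377, -0.01935054361820221) (0.308411180973053, 0.0903119370341301) 85.2786636352539 [ 0.6079253  -0.01932376]
axis [0.08227347 0.99660979] sizes [0.09028702 0.30815018]
seat 0 [ 0.59969795 -0.11898474]
seat 1 [ 0.6079253  -0.01932376]
seat 2 [0.61615264 0.08033722]
low [260.30392157 170.88235294] 306 [0.62082143 0.0784764 ]
low [291.15686275 174.53267974] 306 [ 0.61155636 -0.02104751]
low [322.08910891 177.65346535] 303 [ 0.60404649 -0.12074884]
[[-0.913, 0.408, -0.001], [0.408, 0.913, -0.002], [0.0, -0.002, -1.0]]
```

```bash
python3 -m handwheel '[{"roll":0.115},{"roll":0.115},{"roll":0.115},{"roll":0.115},{"roll":0.115},{"roll":0.115},{"roll":0.115},{"roll":0.115},{"roll":0.115},{"roll":0.115}]' 85 50
python3 - <<'E'
from h import *
from scipy.spatial.transform import Rotation as R
o=ctrl.get_obs();print(R.from_rotvec(o["tool_rot"]).as_matrix().round(4).tolist(),o["tool_pos"].round(4))
E
```

```text
[[-0.9132, 0.4076, -0.0009], [0.4076, 0.9132, -0.0016], [0.0002, -0.0018, -1.0]] [0.2544 0.5702 0.2302]$[0]: bad value
```

```bash
python3 -m handwheel '[{"tx":0,"ty":0,"tz":0,"roll":0.115},{"tx":0,"ty":0,"tz":0,"roll":0.115},{"tx":0,"ty":0,"tz":0,"roll":0.115},{"tx":0,"ty":0,"tz":0,"roll":0.115},{"tx":0,"ty":0,"tz":0,"roll":0.115},{"tx":0,"ty":0,"tz":0,"roll":0.115},{"tx":0,"ty":0,"tz":0,"roll":0.115},{"tx":0,"ty":0,"tz":0,"roll":0.115},{"tx":0,"ty":0,"tz":0,"roll":0.115},{"tx":0,"ty":0,"tz":0,"roll":0.115}]' 85 50
python3 - <<'E'
from h import *
from scipy.spatial.transform import Rotation as R
o=ctrl.get_obs();print(R.from_rotvec(o["tool_rot"]).as_matrix().round(4).tolist(),o["tool_pos"].round(4))
E
```

```text
t: 0.93
tool_pos: [0.2545, 0.5704, 0.2305]
tool_rot: [2.226, 2.216, -0.002]
contact_force: [-0.2, 0.3, -0.5]
opening: 0.0852
grip_force: 0.0
[[0.0047, 1.0, -0.0007], [1.0, -0.0047, -0.0011], [-0.0011, -0.0007, -1.0]] [0.2545 0.5704 0.2305]
```

```bash
python3 -m handwheel '[{"tx":-32,"ty":17.5,"tz":0,"roll":0},{"tx":-32,"ty":17.5,"tz":0,"roll":0},{"tx":-32,"ty":17.5,"tz":0,"roll":0},{"tx":-32,"ty":17.5,"tz":0,"roll":0},{"tx":-32,"ty":17.5,"tz":0,"roll":0},{"tx":-32,"ty":17.5,"tz":0,"roll":0},{"tx":-32,"ty":17.5,"tz":0,"roll":0},{"tx":-32,"ty":17.5,"tz":0,"roll":0},{"tx":-32,"ty":17.5,"tz":0,"roll":0},{"tx":-32,"ty":17.5,"tz":0,"roll":0},{"tx":-32,"ty":17.5,"tz":0,"roll":0},{"tx":-32,"ty":17.5,"tz":0,"roll":0}]'
python3 -m handwheel '[{"tx":0,"ty":0,"tz":0,"roll":0},{"tx":0,"ty":0,"tz":0,"roll":0}]'
```

```text
t: 1.93
tool_pos: [0.4653, 0.1852, 0.2309]
tool_rot: [-2.22, -2.222, 0.001]
contact_force: [1.2, 0.3, -0.0]
opening: 0.0847
grip_force: 0.0
t: 2.1
tool_pos: [0.4654, 0.1855, 0.2308]
tool_rot: [-2.224, -2.218, 0.001]
contact_force: [0.8, 0.2, 0.2]
opening: 0.0852
grip_force: 0.0
```

```bash
python3 -m handwheel '[{"tx":1.5,"ty":-1,"tz":25,"roll":0},{"tx":0,"ty":0,"tz":30,"roll":0},{"tx":0,"ty":0,"tz":30,"roll":0},{"tx":0,"ty":0,"tz":30,"roll":0},{"tx":0,"ty":0,"tz":30,"roll":0},{"tx":0,"ty":0,"tz":25,"roll":0},{"tx":0,"ty":0,"tz":0,"roll":0},{"tx":0,"ty":0,"tz":0,"roll":0}]'
python3 -m handwheel '[{"tx":0,"ty":0,"tz":0,"roll":0},{"tx":0,"ty":0,"tz":0,"roll":0},{"tx":0,"ty":0,"tz":0,"roll":0},{"tx":0,"ty":0,"tz":0,"roll":0},{"tx":0,"ty":0,"tz":0,"roll":0},{"tx":0,"ty":0,"tz":0,"roll":0},{"tx":0,"ty":0,"tz":0,"roll":0},{"tx":0,"ty":0,"tz":0,"roll":0}]' 45 50
```

```text
t: 2.77
tool_pos: [0.4622, 0.1892, 0.0599]
tool_rot: [-2.217, -2.223, 0.005]
contact_force: [0.2, -0.3, 0.2]
opening: 0.0849
grip_force: 0.0
t: 3.43
tool_pos: [0.4662, 0.1891, 0.0642]
tool_rot: [2.219, 2.221, 0.007]
contact_force: [-0.5, 1.4, 6.4]
opening: 0.0554
grip_force: 53.5
```

```bash
python3 -m handwheel '[{"tx":0,"ty":0,"tz":-12,"roll":0},{"tx":0,"ty":0,"tz":-24,"roll":0},{"tx":0,"ty":0,"tz":-24,"roll":0},{"tx":0,"ty":0,"tz":-15,"roll":0},{"tx":0,"ty":0,"tz":0,"roll":0},{"tx":0,"ty":0,"tz":0,"roll":0},{"tx":0,"ty":0,"tz":0,"roll":0},{"tx":0,"ty":0,"tz":0,"roll":0}]'
python3 -m handwheel '[{"tx":0,"ty":0,"tz":0,"roll":0}]'
python3 -m handwheel '[{"tx":0,"ty":0,"tz":0,"roll":0}]'
python3 -m handwheel '[{"tx":0,"ty":0,"tz":0,"roll":0}]'
python3 - <<'E'
from h import *
import cv2
im,d=optics.get_image("scene");cv2.imwrite("pics/g1.png",cv2.resize(im[90:290,150:400],None,fx=3,fy=3)[:,:,::-1])
im,d=optics.get_image("top");np.savez("top1.npz",im=im,d=d)
o=ctrl.get_obs();print(o["q"].round(3),o["tool_pos"].round(4),o["contact_force"],o["wrist_torque"])
E
```

```text
t: 4.1
tool_pos: [0.4628, 0.1881, 0.1344]
tool_rot: [-2.219, -2.221, 0.004]
contact_force: [-0.6, -0.5, -2.6]
opening: 0.0553
grip_force: 53.7
t: 4.18
tool_pos: [0.463, 0.1881, 0.1345]
tool_rot: [-2.219, -2.221, 0.004]
contact_force: [-0.4, 0.5, -2.2]
opening: 0.0553
grip_force: 53.7
t: 4.27
tool_pos: [0.4633, 0.1882, 0.1349]
tool_rot: [-2.219, -2.222, 0.003]
contact_force: [0.4, 0.9, -1.5]
opening: 0.0554
grip_force: 53.7
t: 4.35
tool_pos: [0.4636, 0.1883, 0.1354]
tool_rot: [-2.22, -2.222, 0.002]
contact_force: [-0.5, 0.4, -1.4]
opening: 0.0552
grip_force: 53.7
[ 0.237 -0.17   1.99  -0.     1.323  0.236] [0.4639 0.1884 0.1359] [ 0.54059394  0.29884059 -2.28922685] [-0.02312064 -0.00105441 -0.01366926]
```

View pics/g1.png

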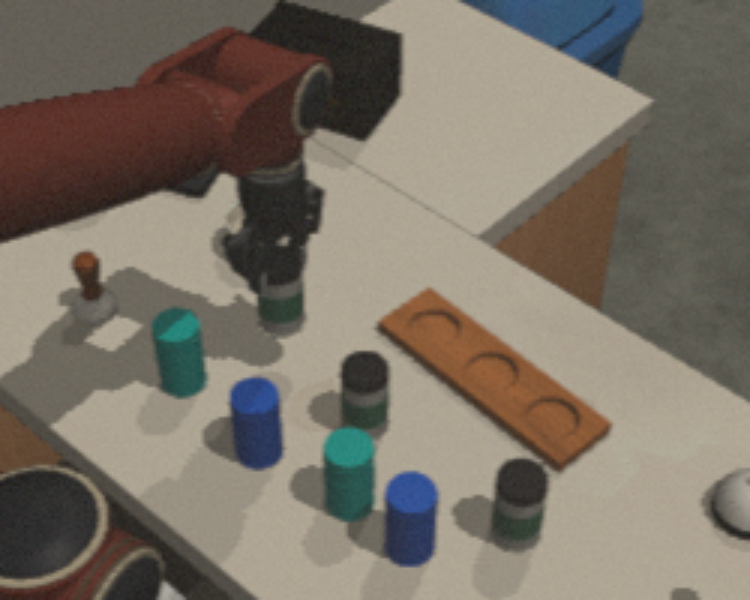

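About 2 N, so this is a light tin. It goes to seat2.

```bash
python3 -m handwheel '[{"tx":-8,"ty":11.5,"tz":0,"roll":0},{"tx":-15,"ty":21.5,"tz":0,"roll":0},{"tx":-15,"ty":21.5,"tz":0,"roll":0},{"tx":-15,"ty":21.5,"tz":0,"roll":0},{"tx":-15,"ty":21.5,"tz":0,"roll":0},{"tx":-15,"ty":21.5,"tz":0,"roll":0},{"tx":-15,"ty":21.5,"tz":0,"roll":0},{"tx":-10,"ty":14,"tz":0,"roll":0},{"tx":0,"ty":0,"tz":0,"roll":0},{"tx":0,"ty":0,"tz":0,"roll":0},{"tx":0,"ty":0,"tz":0,"roll":0},{"tx":0,"ty":0,"tz":0,"roll":0}]'
python3 -m handwheel '[{"tx":0,"ty":0,"tz":12,"roll":0},{"tx":0,"ty":0,"tz":18,"roll":0},{"tx":0,"ty":0,"tz":12,"roll":0},{"tx":0,"ty":0,"tz":6,"roll":0},{"tx":0,"ty":0,"tz":3,"roll":0},{"tx":0,"ty":0,"tz":0,"roll":0},{"tx":0,"ty":0,"tz":0,"roll":0},{"tx":0,"ty":0,"tz":0,"roll":0}]'
python3 - <<'E'
from h import *
n="top";im,d=optics.get_image(n);np.savez("top2.npz",im=im,d=d)
i2,d2=optics.get_image("scene");np.savez("scene2.npz",im=i2,d=d2)
a=cv2.resize(im[130:230,210:360],None,fx=4,fy=4);b=cv2.resize(i2[150:250,240:390],None,fx=4,fy=4)
cv2.imwrite("pics/p1.png",cv2.resize(np.hstack([a,b]),(800,267))[:,:,::-1])
o=ctrl.get_obs();print(o["tool_pos"].round(4))
E
```

```text
t: 5.45
tool_pos: [0.6181, 0.0809, 0.136]
tool_rot: [-2.219, -2.223, 0.001]
contact_force: [0.0, -0.7, -1.4]
opening: 0.055
grip_force: 53.8
t: 6.12
tool_pos: [0.6195, 0.0806, 0.0864]
tool_rot: [2.219, 2.222, 0.002]
contact_force: [0.6, 0.4, -2.2]
opening: 0.055
grip_force: 53.8
[0.6194 0.0806 0.0864]
```

View pics/p1.png

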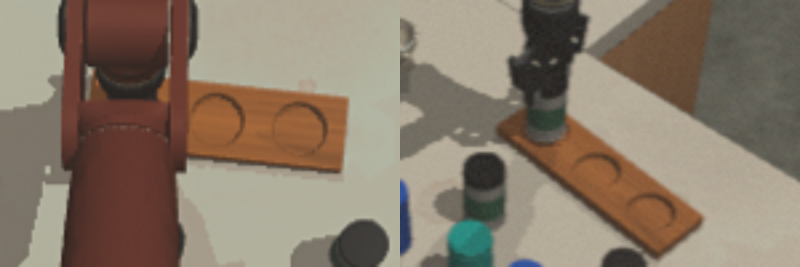

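The tin hangs centred over the end seat (scene crop at (545,130)). Lowering.

```bash
python3 -m handwheel '[{"tx":-1,"ty":-1,"tz":2,"roll":0},{"tx":0,"ty":0,"tz":3,"roll":0},{"tx":0,"ty":0,"tz":3,"roll":0},{"tx":0,"ty":0,"tz":2,"roll":0},{"tx":0,"ty":0,"tz":0,"roll":0}]'
python3 -m handwheel '[{"tx":0,"ty":0,"tz":2,"roll":0},{"tx":0,"ty":0,"tz":2,"roll":0},{"tx":0,"ty":0,"tz":0,"roll":0},{"tx":0,"ty":0,"tz":0,"roll":0}]'
python3 -m handwheel '[{"tx":0,"ty":0,"tz":1.5,"roll":0},{"tx":0,"ty":0,"tz":0,"roll":0},{"tx":0,"ty":0,"tz":0,"roll":0}]'
```

```text
t: 6.63
tool_pos: [0.6171, 0.0795, 0.0743]
tool_rot: [-2.22, -2.222, 0.002]
contact_force: [0.6, 0.1, -1.9]
opening: 0.0552
grip_force: 53.8
t: 6.97
tool_pos: [0.618, 0.0795, 0.0722]
tool_rot: [2.22, 2.222, 0.0]
contact_force: [-2.0, 0.3, 3.9]
opening: 0.055
grip_force: 54.3
t: 7.22
tool_pos: [0.6181, 0.0795, 0.0721]
tool_rot: [2.22, 2.223, -0.0]
contact_force: [-6.1, -0.7, 10.0]
opening: 0.0552
grip_force: 55.0
```

Contact at 0.0722 is 8 mm above the pick height reading of 0.0642, so the tin is on the seat floor. Opening.

```bash
python3 -m handwheel '[{"tx":0,"ty":-1,"tz":-2,"roll":0},{"tx":0,"ty":0,"tz":0,"roll":0},{"tx":0,"ty":0,"tz":0,"roll":0},{"tx":0,"ty":0,"tz":0,"roll":0}]'
python3 -m handwheel '[{"tx":0,"ty":0,"tz":0,"roll":0},{"tx":0,"ty":0,"tz":0,"roll":0},{"tx":0,"ty":0,"tz":0,"roll":0},{"tx":0,"ty":0,"tz":0,"roll":0},{"tx":0,"ty":0,"tz":0,"roll":0},{"tx":0,"ty":0,"tz":0,"roll":0}]' 85
```

```text
t: 7.55
tool_pos: [0.6171, 0.0796, 0.0722]
tool_rot: [2.22, 2.222, 0.001]
contact_force: [-0.1, 0.7, 1.7]
opening: 0.0548
grip_force: 54.3
t: 8.05
tool_pos: [0.6167, 0.0796, 0.0717]
tool_rot: [-2.22, -2.222, 0.0]
contact_force: [0.5, 0.0, 0.0]
opening: 0.0851
grip_force: 0.0
```

```bash
python3 -m handwheel '[{"tx":0,"ty":0,"tz":-20,"roll":0},{"tx":0,"ty":0,"tz":-35,"roll":0},{"tx":0,"ty":0,"tz":-35,"roll":0},{"tx":0,"ty":0,"tz":-35,"roll":0},{"tx":-2,"ty":-9,"tz":-25,"roll":0},{"tx":-6,"ty":-30,"tz":0,"roll":0},{"tx":-7,"ty":-33,"tz":0,"roll":0},{"tx":-7,"ty":-33,"tz":0,"roll":0},{"tx":-7,"ty":-33,"tz":0,"roll":0},{"tx":-5.5,"ty":-24,"tz":0,"roll":0},{"tx":0,"ty":0,"tz":0,"roll":0},{"tx":0,"ty":0,"tz":0,"roll":0}]'
python3 - <<'E'
from h import *
n="top";im,d=optics.get_image(n);np.savez("top3.npz",im=im,d=d);W=cloud(n,d)
m=(W[...,2]>.09)&(W[...,2]<.118)&(W[...,0]>.4)&(W[...,0]<.75)&(abs(W[...,1])<.3)
for c,a,k in blobs(m,60,2000): print(c,a,np.median(W[k][:,2]),ray(n,*c,.107)[:2],ray(n,*c,.1)[:2])
print(ctrl.get_obs()["tool_pos"].round(4))
E
```

```text
t: 9.05
tool_pos: [0.4543, 0.0448, 0.222]
tool_rot: [2.22, 2.221, 0.002]
contact_force: [0.3, -0.1, -0.4]
opening: 0.0847
grip_force: 0.0
[259.78888889 165.55555556] 270 0.10612121017462472 [0.61362337 0.07855089] [0.61537319 0.07869888]
[346.05576208 220.68401487] 269 0.09771577552033239 [ 0.45196763 -0.18359075] [ 0.45298252 -0.18463453]
[0.4551 0.0449 0.2222]
```

Tin 1's lid stands 8 mm higher than on the counter, so it is seated. Picking tin 2.

```bash
python3 -m handwheel '[{"tx":0,"ty":0,"tz":25,"roll":0},{"tx":0,"ty":0.5,"tz":30,"roll":0},{"tx":0,"ty":0,"tz":30,"roll":0},{"tx":0,"ty":0,"tz":30,"roll":0},{"tx":0,"ty":0,"tz":28,"roll":0},{"tx":0,"ty":0,"tz":17,"roll":0},{"tx":0,"ty":0,"tz":0,"roll":0},{"tx":0,"ty":0,"tz":0,"roll":0},{"tx":0,"ty":0,"tz":0,"roll":0}]'
python3 -m handwheel '[{"tx":0,"ty":0,"tz":0,"roll":0},{"tx":0,"ty":0,"tz":0,"roll":0},{"tx":0,"ty":0,"tz":0,"roll":0},{"tx":0,"ty":0,"tz":0,"roll":0},{"tx":0,"ty":0,"tz":0,"roll":0},{"tx":0,"ty":0,"tz":0,"roll":0},{"tx":0,"ty":0,"tz":0,"roll":0},{"tx":0,"ty":0,"tz":0,"roll":0}]' 45 50
python3 -m handwheel '[{"tx":0,"ty":0,"tz":-12,"roll":0},{"tx":0,"ty":0,"tz":-24,"roll":0},{"tx":0,"ty":0,"tz":-24,"roll":0},{"tx":0,"ty":0,"tz":-15,"roll":0},{"tx":0,"ty":0,"tz":0,"roll":0},{"tx":0,"ty":0,"tz":0,"roll":0},{"tx":0,"ty":0,"tz":0,"roll":0},{"tx":0,"ty":0,"tz":0,"roll":0}]'
python3 -m handwheel '[{"tx":0,"ty":0,"tz":0,"roll":0},{"tx":0,"ty":0,"tz":0,"roll":0},{"tx":0,"ty":0,"tz":0,"roll":0}]'
```

```text
t: 9.85
tool_pos: [0.4569, 0.0449, 0.0632]
tool_rot: [2.219, 2.222, 0.002]
contact_force: [0.5, 0.1, 0.3]
opening: 0.0853
grip_force: 0.0
t: 10.52
tool_pos: [0.4569, 0.0448, 0.0639]
tool_rot: [2.218, 2.221, 0.004]
contact_force: [-0.9, 0.2, 6.3]
opening: 0.0552
grip_force: 53.9
t: 11.18
tool_pos: [0.4539, 0.045, 0.1347]
tool_rot: [-2.219, -2.221, 0.004]
contact_force: [-0.6, -0.2, -3.3]
opening: 0.0553
grip_force: 53.8
t: 11.43
tool_pos: [0.4548, 0.0449, 0.136]
tool_rot: [-2.22, -2.222, 0.002]
contact_force: [0.1, 0.4, -2.7]
opening: 0.0552
grip_force: 53.8
```

```bash
python3 -m handwheel '[{"tx":-5,"ty":12,"tz":0,"roll":0},{"tx":-9,"ty":21,"tz":0,"roll":0},{"tx":-9,"ty":21,"tz":0,"roll":0},{"tx":-9,"ty":21,"tz":0,"roll":0},{"tx":-9,"ty":21,"tz":0,"roll":0},{"tx":-9,"ty":21,"tz":0,"roll":0},{"tx":-9,"ty":21,"tz":0,"roll":0},{"tx":-6,"ty":16,"tz":0,"roll":0},{"tx":0,"ty":0,"tz":0,"roll":0},{"tx":0,"ty":0,"tz":0,"roll":0},{"tx":0,"ty":0,"tz":0,"roll":0},{"tx":0,"ty":0,"tz":0,"roll":0}]'
python3 -m handwheel '[{"tx":0,"ty":0,"tz":12,"roll":0},{"tx":0,"ty":0,"tz":18,"roll":0},{"tx":0,"ty":0,"tz":12,"roll":0},{"tx":0,"ty":0,"tz":6,"roll":0},{"tx":0,"ty":0,"tz":3,"roll":0},{"tx":0,"ty":0,"tz":0,"roll":0},{"tx":0,"ty":0,"tz":0,"roll":0},{"tx":0,"ty":0,"tz":0,"roll":0}]'
```

```text
t: 12.43
tool_pos: [0.6085, -0.0195, 0.1364]
tool_rot: [-2.219, -2.222, 0.001]
contact_force: [-0.7, 0.4, -1.5]
opening: 0.0552
grip_force: 54.0
t: 13.1
tool_pos: [0.6101, -0.02, 0.0868]
tool_rot: [2.219, 2.222, 0.002]
contact_force: [0.7, 0.9, -1.5]
opening: 0.055
grip_force: 54.0
```

```bash
python3 -m handwheel '[{"tx":0,"ty":-1,"tz":2,"roll":0},{"tx":0,"ty":0,"tz":3,"roll":0},{"tx":0,"ty":0,"tz":3,"roll":0},{"tx":0,"ty":0,"tz":2,"roll":0},{"tx":0,"ty":0,"tz":0,"roll":0}]'
python3 -m handwheel '[{"tx":0,"ty":0,"tz":2,"roll":0},{"tx":0,"ty":0,"tz":2,"roll":0},{"tx":0,"ty":0,"tz":0,"roll":0},{"tx":0,"ty":0,"tz":0,"roll":0}]'
```

```text
t: 13.52
tool_pos: [0.6087, -0.02, 0.0755]
tool_rot: [2.22, 2.222, 0.001]
contact_force: [2.4, 0.2, -3.3]
opening: 0.0549
grip_force: 53.9
t: 13.85
tool_pos: [0.6088, -0.02, 0.072]
tool_rot: [2.22, 2.222, 0.001]
contact_force: [2.8, -0.4, -1.9]
opening: 0.0551
grip_force: 54.0
```

```bash
python3 -m handwheel '[{"tx":0,"ty":0.5,"tz":1,"roll":0},{"tx":0,"ty":0,"tz":0,"roll":0},{"tx":0,"ty":0,"tz":0,"roll":0}]'
python3 -m handwheel '[{"tx":0,"ty":0,"tz":0.5,"roll":0},{"tx":0,"ty":0,"tz":0,"roll":0},{"tx":0,"ty":0,"tz":0,"roll":0}]'
```

```text
t: 14.1
tool_pos: [0.609, -0.02, 0.072]
tool_rot: [2.22, 2.223, -0.0]
contact_force: [-1.8, 0.7, 5.4]
opening: 0.0553
grip_force: 54.6
t: 14.35
tool_pos: [0.609, -0.02, 0.0719]
tool_rot: [2.22, 2.223, -0.001]
contact_force: [-4.0, 0.3, 8.2]
opening: 0.0553
grip_force: 55.0
```

On the floor at 0.072. Relieve the push, release, and go to tin 3 at about (0.4555,-0.1845).

```bash
python3 -m handwheel '[{"tx":0,"ty":0,"tz":-1.5,"roll":0},{"tx":0,"ty":0,"tz":0,"roll":0},{"tx":0,"ty":0,"tz":0,"roll":0}]'
python3 -m handwheel '[{"tx":0,"ty":0,"tz":0,"roll":0},{"tx":0,"ty":0,"tz":0,"roll":0},{"tx":0,"ty":0,"tz":0,"roll":0},{"tx":0,"ty":0,"tz":0,"roll":0},{"tx":0,"ty":0,"tz":0,"roll":0},{"tx":0,"ty":0,"tz":0,"roll":0}]' 85
python3 -m handwheel '[{"tx":0,"ty":0,"tz":-20,"roll":0},{"tx":0,"ty":0,"tz":-35,"roll":0},{"tx":0,"ty":0,"tz":-35,"roll":0},{"tx":0,"ty":0,"tz":-35,"roll":0},{"tx":-11,"ty":-10,"tz":-25,"roll":0},{"tx":-27,"ty":-25,"tz":0,"roll":0},{"tx":-27,"ty":-25,"tz":0,"roll":0},{"tx":-27,"ty":-25,"tz":0,"roll":0},{"tx":-27,"ty":-25,"tz":0,"roll":0},{"tx":-27,"ty":-25,"tz":0,"roll":0},{"tx":-19,"ty":-19,"tz":0,"roll":0},{"tx":0,"ty":0,"tz":0,"roll":0}]'
python3 - <<'E'
from h import *
n="top";im,d=optics.get_image(n);im,d=optics.get_image(n);np.savez("top4.npz",im=im,d=d);W=cloud(n,d)
m=(W[...,2]>.09)&(W[...,2]<.118)&(W[...,0]>.4)&(W[...,0]<.75)&(abs(W[...,1])<.3)
for c,a,k in blobs(m,60,2000): print(c,a,np.median(W[k][:,2]),ray(n,*c,.107)[:2],ray(n,*c,.1)[:2])
print(ctrl.get_obs()["tool_pos"].round(4))
E
```

```text
t: 14.6
tool_pos: [0.609, -0.02, 0.072]
tool_rot: [2.22, 2.222, 0.0]
contact_force: [0.8, -0.4, 2.0]
opening: 0.0555
grip_force: 54.4
t: 15.1
tool_pos: [0.6087, -0.0199, 0.0716]
tool_rot: [-2.22, -2.222, 0.0]
contact_force: [-1.4, 0.1, -0.2]
opening: 0.0848
grip_force: 0.0
t: 16.1
tool_pos: [0.4524, -0.1877, 0.2219]
tool_rot: [2.225, 2.217, -0.003]
contact_force: [-0.3, -0.1, 0.4]
opening: 0.085
grip_force: 0.0
[259.76449275 165.73550725] 276 0.10607794052313702 [0.6130619  0.07860846] [0.61480916 0.0787567 ]
[292.09057971 169.23550725] 276 0.10579176340949681 [ 0.60492941 -0.01950342] [ 0.6066397  -0.01980122]
[345.51445087 220.7283237 ] 173 0.09780539598101679 [ 0.45179113 -0.18197329] [ 0.45280521 -0.18300971]
[ 0.4546 -0.1856  0.222 ]
```

```bash
python3 -m handwheel '[{"tx":1,"ty":0.5,"tz":25,"roll":0},{"tx":0,"ty":0,"tz":30,"roll":0},{"tx":0,"ty":0,"tz":30,"roll":0},{"tx":0,"ty":0,"tz":30,"roll":0},{"tx":0,"ty":0,"tz":28,"roll":0},{"tx":0,"ty":0,"tz":17,"roll":0},{"tx":0,"ty":0,"tz":0,"roll":0},{"tx":0,"ty":0,"tz":0,"roll":0},{"tx":0,"ty":0,"tz":0,"roll":0}]'
python3 -m handwheel '[{"tx":0,"ty":0,"tz":0,"roll":0},{"tx":0,"ty":0,"tz":0,"roll":0},{"tx":0,"ty":0,"tz":0,"roll":0},{"tx":0,"ty":0,"tz":0,"roll":0},{"tx":0,"ty":0,"tz":0,"roll":0},{"tx":0,"ty":0,"tz":0,"roll":0},{"tx":0,"ty":0,"tz":0,"roll":0},{"tx":0,"ty":0,"tz":0,"roll":0}]' 45 50
python3 -m handwheel '[{"tx":0,"ty":0,"tz":-12,"roll":0},{"tx":0,"ty":0,"tz":-24,"roll":0},{"tx":0,"ty":0,"tz":-24,"roll":0},{"tx":0,"ty":0,"tz":-15,"roll":0},{"tx":0,"ty":0,"tz":0,"roll":0},{"tx":0,"ty":0,"tz":0,"roll":0},{"tx":0,"ty":0,"tz":0,"roll":0},{"tx":0,"ty":0,"tz":0,"roll":0}]'
python3 -m handwheel '[{"tx":0,"ty":0,"tz":0,"roll":0},{"tx":0,"ty":0,"tz":0,"roll":0},{"tx":0,"ty":0,"tz":0,"roll":0}]'
```

```text
t: 16.95
tool_pos: [0.4569, -0.1841, 0.0633]
tool_rot: [2.218, 2.222, 0.001]
contact_force: [-0.6, -0.5, -0.0]
opening: 0.0851
grip_force: 0.0
t: 17.62
tool_pos: [0.4563, -0.1847, 0.0638]
tool_rot: [2.219, 2.221, 0.0]
contact_force: [-2.9, 0.5, 5.3]
opening: 0.0547
grip_force: 52.5
t: 18.28
tool_pos: [0.4541, -0.1833, 0.1346]
tool_rot: [-2.218, -2.22, 0.002]
contact_force: [-0.1, -0.4, -5.8]
opening: 0.055
grip_force: 54.9
t: 18.53
tool_pos: [0.4551, -0.1839, 0.1359]
tool_rot: [-2.219, -2.222, 0.001]
contact_force: [-0.6, -1.1, -5.4]
opening: 0.0547
grip_force: 54.9
```

Tin 3 pulls about 5.5 N against 2 to 3 N for the others, so it is the heavy one. It goes to seat0.

```bash
python3 -m handwheel '[{"tx":5,"ty":11,"tz":0,"roll":0},{"tx":9,"ty":20,"tz":0,"roll":0},{"tx":9,"ty":20,"tz":0,"roll":0},{"tx":9,"ty":20,"tz":0,"roll":0},{"tx":9,"ty":20,"tz":0,"roll":0},{"tx":9,"ty":20,"tz":0,"roll":0},{"tx":9,"ty":20,"tz":0,"roll":0},{"tx":5,"ty":14.5,"tz":0,"roll":0},{"tx":0,"ty":0,"tz":0,"roll":0},{"tx":0,"ty":0,"tz":0,"roll":0},{"tx":0,"ty":0,"tz":0,"roll":0},{"tx":0,"ty":0,"tz":0,"roll":0}]'
python3 -m handwheel '[{"tx":0,"ty":0,"tz":12,"roll":0},{"tx":0,"ty":0,"tz":18,"roll":0},{"tx":0,"ty":0,"tz":12,"roll":0},{"tx":0,"ty":0,"tz":6,"roll":0},{"tx":0,"ty":0,"tz":3,"roll":0},{"tx":0,"ty":0,"tz":0,"roll":0},{"tx":0,"ty":0,"tz":0,"roll":0},{"tx":0,"ty":0,"tz":0,"roll":0}]'
```

```text
t: 19.53
tool_pos: [0.6004, -0.12, 0.1364]
tool_rot: [-2.22, -2.222, 0.001]
contact_force: [-0.8, 0.2, -5.2]
opening: 0.0546
grip_force: 55.8
t: 20.2
tool_pos: [0.6017, -0.1202, 0.0869]
tool_rot: [2.219, 2.221, 0.001]
contact_force: [-0.1, -0.5, -5.4]
opening: 0.0546
grip_force: 55.8
```

```bash
python3 -m handwheel '[{"tx":0,"ty":-0.5,"tz":2,"roll":0},{"tx":0,"ty":0,"tz":3,"roll":0},{"tx":0,"ty":0,"tz":3,"roll":0},{"tx":0,"ty":0,"tz":2,"roll":0},{"tx":0,"ty":0,"tz":0,"roll":0}]'
python3 -m handwheel '[{"tx":0,"ty":0,"tz":2,"roll":0},{"tx":0,"ty":0,"tz":2,"roll":0},{"tx":0,"ty":0,"tz":0,"roll":0},{"tx":0,"ty":0,"tz":0,"roll":0}]'
python3 -m handwheel '[{"tx":0,"ty":0,"tz":0.5,"roll":0},{"tx":0,"ty":0,"tz":0,"roll":0},{"tx":0,"ty":0,"tz":0,"roll":0}]'
```

```text
t: 20.62
tool_pos: [0.601, -0.1198, 0.0756]
tool_rot: [2.22, 2.222, 0.002]
contact_force: [2.5, 0.2, -6.9]
opening: 0.0547
grip_force: 55.6
t: 20.95
tool_pos: [0.6011, -0.1199, 0.072]
tool_rot: [2.219, 2.222, 0.002]
contact_force: [4.5, 1.1, -6.1]
opening: 0.0544
grip_force: 55.5
t: 21.2
tool_pos: [0.6011, -0.1199, 0.0719]
tool_rot: [2.219, 2.222, 0.002]
contact_force: [4.8, 2.5, -3.2]
opening: 0.0546
grip_force: 55.7
```

```bash
python3 -m handwheel '[{"tx":0,"ty":0.5,"tz":1,"roll":0},{"tx":0,"ty":0,"tz":0,"roll":0},{"tx":0,"ty":0,"tz":0,"roll":0}]'
python3 -m handwheel '[{"tx":0,"ty":0,"tz":0,"roll":0},{"tx":0,"ty":0,"tz":0,"roll":0},{"tx":0,"ty":0,"tz":0,"roll":0}]'
```

```text
t: 21.45
tool_pos: [0.6013, -0.1199, 0.0719]
tool_rot: [2.22, 2.222, 0.0]
contact_force: [-0.5, 3.0, 5.9]
opening: 0.054
grip_force: 56.6
t: 21.7
tool_pos: [0.6013, -0.12, 0.0719]
tool_rot: [2.22, 2.222, 0.0]
contact_force: [0.2, 3.4, 5.9]
opening: 0.0542
grip_force: 56.6
```

Seated (+6 N upward). Relieve, release, and raise straight up to look.

```bash
python3 -m handwheel '[{"tx":0,"ty":0,"tz":-1,"roll":0},{"tx":0,"ty":0,"tz":0,"roll":0},{"tx":0,"ty":0,"tz":0,"roll":0}]'
python3 -m handwheel '[{"tx":0,"ty":0,"tz":0,"roll":0},{"tx":0,"ty":0,"tz":0,"roll":0},{"tx":0,"ty":0,"tz":0,"roll":0},{"tx":0,"ty":0,"tz":0,"roll":0},{"tx":0,"ty":0,"tz":0,"roll":0},{"tx":0,"ty":0,"tz":0,"roll":0}]' 85
python3 -m handwheel '[{"tx":0,"ty":0,"tz":-20,"roll":0},{"tx":0,"ty":0,"tz":-35,"roll":0},{"tx":0,"ty":0,"tz":-35,"roll":0},{"tx":0,"ty":0,"tz":-30,"roll":0},{"tx":-40,"ty":0,"tz":-10,"roll":0},{"tx":-40,"ty":0,"tz":0,"roll":0},{"tx":-40,"ty":0,"tz":0,"roll":0},{"tx":-40,"ty":0,"tz":0,"roll":0},{"tx":0,"ty":0,"tz":0,"roll":0},{"tx":0,"ty":0,"tz":0,"roll":0}]'
python3 - <<'E'
from h import *
n="top";im,d=optics.get_image(n);im,d=optics.get_image(n);np.savez("top5.npz",im=im,d=d);W=cloud(n,d)
m=(W[...,2]>.09)&(W[...,2]<.118)&(W[...,0]>.4)&(W[...,0]<.75)&(abs(W[...,1])<.3)
for c,a,k in blobs(m,60,2000): print(c,a,np.median(W[k][:,2]),ray(n,*c,.107)[:2])
print(ctrl.get_obs()["tool_pos"].round(4))
i2,d2=optics.get_image("scene")
a=cv2.resize(im[130:230,210:360],None,fx=4,fy=4);b=cv2.resize(i2[150:250,240:390],None,fx=4,fy=4)
cv2.imwrite("pics/p3.png",cv2.resize(np.hstack([a,b]),(800,267))[:,:,::-1])
E
```

```text
t: 21.95
tool_pos: [0.6012, -0.1199, 0.0719]
tool_rot: [2.22, 2.222, 0.001]
contact_force: [2.1, 2.3, 3.5]
opening: 0.0548
grip_force: 56.1
t: 22.45
tool_pos: [0.6006, -0.1201, 0.071]
tool_rot: [-2.22, -2.222, 0.001]
contact_force: [-0.2, 0.5, -0.5]
opening: 0.0852
grip_force: 0.0
t: 23.28
tool_pos: [0.6005, -0.2818, 0.2009]
tool_rot: [-2.223, -2.218, 0.0]
contact_force: [-0.4, 1.3, -0.5]
opening: 0.0849
grip_force: 0.0
[259.8172043  165.77419355] 279 0.10541887103403713 [0.61294612 0.07844546]
[292.03610108 169.21299639] 277 0.10544796014862601 [ 0.60499469 -0.01933712]
[325.02142857 172.82857143] 280 0.10578967162462449 [ 0.59656282 -0.11940791]
[ 0.6009 -0.2794  0.2009]
```

View pics/p3.png

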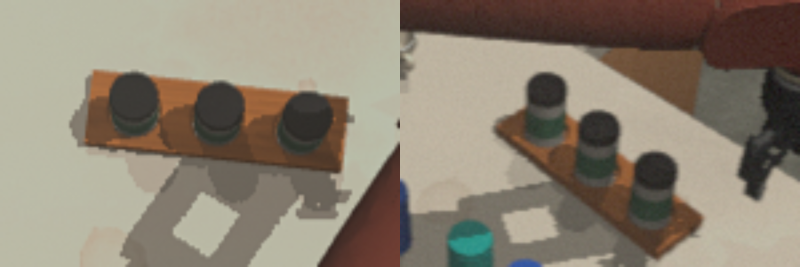

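All three tins stand upright in their seats: top crop (133,100), (218,112) and (305,120), with equal lid heights. Now to pick the heavy one up again from seat0.

```bash
python3 -m handwheel '[{"tx":20,"ty":0,"tz":0,"roll":0},{"tx":40,"ty":0,"tz":0,"roll":0},{"tx":40,"ty":0,"tz":0,"roll":0},{"tx":40,"ty":0,"tz":0,"roll":0},{"tx":20,"ty":0,"tz":0,"roll":0},{"tx":0,"ty":0,"tz":0,"roll":0},{"tx":0,"ty":0,"tz":0,"roll":0},{"tx":0,"ty":0,"tz":0,"roll":0}]'
python3 -m handwheel '[{"tx":0,"ty":0,"tz":20,"roll":0},{"tx":0,"ty":0,"tz":30,"roll":0},{"tx":0,"ty":0,"tz":30,"roll":0},{"tx":0,"ty":0,"tz":30,"roll":0},{"tx":0,"ty":0,"tz":20,"roll":0},{"tx":0,"ty":0,"tz":0,"roll":0},{"tx":0,"ty":0,"tz":0,"roll":0},{"tx":0,"ty":0,"tz":0,"roll":0}]'
python3 -m handwheel '[{"tx":0,"ty":0,"tz":0,"roll":0},{"tx":0,"ty":0,"tz":0,"roll":0},{"tx":0,"ty":0,"tz":0,"roll":0},{"tx":0,"ty":0,"tz":0,"roll":0},{"tx":0,"ty":0,"tz":0,"roll":0},{"tx":0,"ty":0,"tz":0,"roll":0},{"tx":0,"ty":0,"tz":0,"roll":0},{"tx":0,"ty":0,"tz":0,"roll":0}]' 45 55
```

```text
t: 24.1
tool_pos: [0.6009, -0.1194, 0.2014]
tool_rot: [2.218, 2.224, -0.0]
contact_force: [0.2, 0.2, 0.2]
opening: 0.0847
grip_force: 0.0
t: 24.77
tool_pos: [0.602, -0.121, 0.073]
tool_rot: [2.22, 2.22, 0.002]
contact_force: [0.3, 0.1, 1.5]
opening: 0.0848
grip_force: 0.0
t: 25.43
tool_pos: [0.6018, -0.1204, 0.0738]
tool_rot: [2.218, 2.221, 0.001]
contact_force: [-2.8, -0.1, 5.3]
opening: 0.0545
grip_force: 57.4
```

```bash
python3 -m handwheel '[{"tx":0,"ty":0,"tz":-6,"roll":0},{"tx":0,"ty":0,"tz":-14,"roll":0},{"tx":0,"ty":0,"tz":-22,"roll":0},{"tx":0,"ty":0,"tz":-26,"roll":0},{"tx":0,"ty":0,"tz":-28,"roll":0},{"tx":0,"ty":0,"tz":-28,"roll":0},{"tx":0,"ty":0,"tz":-26,"roll":0},{"tx":0,"ty":0,"tz":-22,"roll":0},{"tx":0,"ty":0,"tz":-14,"roll":0},{"tx":0,"ty":0,"tz":-6,"roll":0},{"tx":0,"ty":0,"tz":0,"roll":0},{"tx":0,"ty":0,"tz":0,"roll":0}]'
python3 -m handwheel '[{"tx":0,"ty":0,"tz":0,"roll":0},{"tx":0,"ty":0,"tz":0,"roll":0},{"tx":0,"ty":0,"tz":0,"roll":0},{"tx":0,"ty":0,"tz":0,"roll":0},{"tx":0,"ty":0,"tz":0,"roll":0},{"tx":0,"ty":0,"tz":0,"roll":0},{"tx":0,"ty":0,"tz":0,"roll":0},{"tx":0,"ty":0,"tz":0,"roll":0},{"tx":0,"ty":0,"tz":0,"roll":0},{"tx":0,"ty":0,"tz":0,"roll":0},{"tx":0,"ty":0,"tz":0,"roll":0},{"tx":0,"ty":0,"tz":0,"roll":0}]'
python3 - <<'E'
from h import *
i2,d2=optics.get_image("scene");cv2.imwrite("pics/f.png",cv2.resize(i2[90:260,220:400],None,fx=3,fy=3)[:,:,::-1])
o=ctrl.get_obs();print(abs(o["dq"]).max(),o["contact_force"])
E
```

```text
t: 26.43
tool_pos: [0.6002, -0.1197, 0.2617]
tool_rot: [-2.219, -2.221, 0.002]
contact_force: [0.3, -0.3, -6.6]
opening: 0.0545
grip_force: 62.1
t: 27.43
tool_pos: [0.6009, -0.12, 0.2634]
tool_rot: [2.22, 2.223, 0.0]
contact_force: [-0.6, 1.2, -5.2]
opening: 0.0541
grip_force: 62.1
0.0014567857308494263 [-0.10354414  0.48095134 -5.75913961]
```

View pics/f.png

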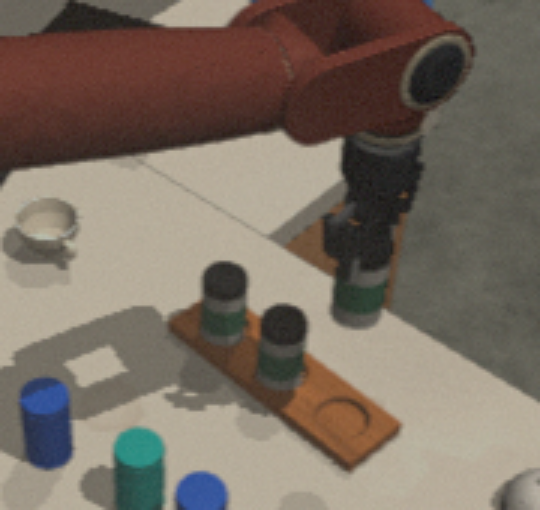

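The heavy tin is held upright at crop (360,280), seat0 is empty at (343,415), and the other two are seated at (225,300) and (282,345). Handing in.

```bash
python3 -c "
from station import ctrl
print(ctrl.finish_job())"
```

```text
the job is handed in; nothing more can be done
None
```

All three tins were set in the rack and released; then the heaviest (about 5.5 N, against 2–3 N for the other two) was lifted from seat0, and I handed in at about 27.5 s with it held upright and still about 20 cm up and the other two in their seats; no verdict came back.

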